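# Draw the slim cells from the magazine through its slide gate

## Task

Move the old phone out from in front of the cell magazine and leave it lying flat, face up, on the bench, then stand the orange tray in its place, pushed in squarely under the outlet lip. Then pull the stiff gate up 25 mm, until its red stripe just clears the cross-bar, so that the three slim green cells roll into the tray while the thick blue one stays behind, and leave the gate there. Leave the other things on the bench where they are.

Things in the scene. Friction and masses are not known exactly. Their poses are not given: they have to be found in the camera images.
- magazine: cell magazine fixed to the bench: grey posts, clear side panels, open top; 130 mm (x) by 64 mm (y), 86 mm high. Origin on the bench under its middle; outlet to its own -x. A 38 mm wide lane slopes 12 degrees down to -x, floor 42 mm up at the gate. Gate posts at x = -55, y = +-26 mm (front faces x = -62) and the cross-bar between them are 82 mm high. Cells roll out by themselves within about 1 s
- lip (a point): end of the aluminium outlet lip, at magazine x = -74 mm, y = 0, on its top face, 37 mm above the bench; 46 mm wide, its underside is 33 mm above the bench, its side cheeks reach 49 mm. Below the lip, between the posts, the space is open back to x = -52 mm
- gate (a joint): height of the black slide gate above fully shut, m: 0 shut (every start), 0.045 at its upper stop. It slides straight up, is stiff (about 8 N of sliding friction, a little more when moved fast) and stays where it is left. A red stripe on its front stands just clear above the cross-bar at 0.025
- gate_lug (a point): centre of the yellow lug on top of the gate, 14 mm (magazine x) by 20 mm (magazine y) by 34 mm high; at magazine x = -55.5 mm, y = 0, 108 mm above the bench when shut. Pinch it from above across its 20 mm (along magazine y); its underside is 91 mm up when shut
- tray: loose orange catch tray, 78 mm (x) by 68 mm (y) outside, walls 5 mm, floor 4 mm; rear wall (-x) 44 mm high, other walls 28 mm; 0.10 to 0.17 kg. Origin under the middle of its floor, z up. A black fin handle at its rear, 12 mm thick in y, runs along the centre line y = 0 from x = -38 to -88 mm, from 18 to 44 mm high
- tray_spot (a point): point on the bench, at magazine x = -102 mm, y = 0, where the tray's origin belongs, the tray turned like the magazine (its +x to the outlet), its front wall under the lip and against the posts. The lip overhangs the front wall: set the tray down at least 20 mm short and slide it in along magazine +x. Within 5 mm of this point it catches all cells
- phone: loose grey key phone lying flat, face up, where the tray has to stand; 108 (x) by 46 (y) by 16 mm, 0.09 kg. Origin at the middle of its underside. Grasp it across its 46 mm
- thick_cell: thick blue cell, a cylinder of 32 mm diameter, 34 mm long, axis along its y; origin at its centre; lies last in the lane. It does not pass the gate at openings under 30 mm
- glue_bottle: loose slim glue bottle, upright, 25 mm diameter, 101 mm high, origin under its middle; bystander
- solder_spool: loose green spool, upright, 34 mm diameter, 26 mm high, origin under its middle; bystander
- wick_spool: loose flat pale spool, 42 mm diameter, 8 mm high, origin under its middle; bystander
- adapter: loose black mains adapter, 46 mm (x) wide, from y = -27 to +48 mm (its cord stub to +69), 30 mm high; origin at its underside; bystander
- screw_jar: loose amber screw jar, upright, 40 mm diameter, 48 mm high, origin under its middle; bystander
- slim_0: slim green cell, a cylinder of 18 mm diameter, 34 mm long, axis along its y; origin at its centre; one of three lying crosswise in the lane behind the gate
- slim_1: slim green cell, a cylinder of 18 mm diameter, 34 mm long, axis along its y; origin at its centre; one of three lying crosswise in the lane behind the gate
- slim_2: slim green cell, a cylinder of 18 mm diameter, 34 mm long, axis along its y; origin at its centre; one of three lying crosswise in the lane behind the gate
Mind the look-alikes: they are no part of the job. Leave any pink, purple or turquoise look-alike of the tray alone.

How it is judged:
By the outcome, as a careful person would: the job done as asked, in the order asked, and still so for the second after the job is handed in, with the robot touching nothing.
It also fails if it takes over 70 s, if anything falls off the work surface, if the arm or the gripper's body presses on something with over 40 N, if the wrist force passes 120 N, or if a joint passes its speed limit or range.

## Robot

A 6-joint arm with a two-finger parallel gripper is mounted at the origin on a cart in front of the work surface, level with it; the furniture and walls round the work are solid. World frame = base frame: x ahead of the robot, y to its left, z up, the work surface at z = 0. Lengths are in m, angles in rad, forces in N, time in s.
With the tool pointing down it reaches from about 0.325 to 0.85 m from the base axis. Payload 15.5 kg.
Tool frame: the origin (TCP) lies midway between the tips of the shut fingers; the grasp point (between the pads) lies 19 mm behind it (bot.grasp_offset is the distance from the TCP to the grasp point, in m); y points along the fingers, z is the direction in which the jaws open and shut, and the axes are right-handed (so a half turn about y gives the same grasp; the last joint's range is limited). The gripper opens to 91 mm and grips with 3 to 60 N. Pads are 32 mm wide; open, the fingers measure 118 mm over their backs; the gripper's body (76 mm by 178 mm) begins 60 mm behind the grasp point.
Start: joints at [-1.413, 0.494, 1.345, -0, 1.302, -0.096], TCP at [0.157, -0.605, 0.214] pointing down, gripper open.
Joint ranges: [-2.91, 2.91], [-0.82, 2.16], [0.22, 2.67], [-1.22, 4.37], [0.12, 2.79], [-3.08, 3.08]. Speed limits (rad/s): [1.89, 1.89, 2.57, 3.01, 3.01, 3.01].

## Interface

Orientations are given as a rotation vector (axis times angle).
In Python, from rig import bot gives the robot as it stands.
- The arm moves only by the shell command python3 -m inch 'ROWS' [OPENING] [FORCE]. ROWS is JSON, a list of rows, each an object of numbers: "tx", "ty", "tz": the shift along the tool's x, y, z in cm; "yaw": the turn about the tool's y in degrees. A call has 1 to 10 rows; each row shifts and turns the commanded pose from where the row before left it, along the tool's axes as they then stand; what a row does not reach is not made up. A row lasts 1/8 s, in which the tool goes at most 62.5 mm and 10.7 degrees, less where a joint would pass 70% of its speed; a pose out of reach is approached as far as the arm can. A call is refused whole if a number of a shift passes 6.25 or a number of a turn 10.7, either way. A call with a gripper value outside its range is refused whole. OPENING is the opening, from -1 (shut) to 1 (fully open), set as the call begins (- or left out, the last holds). The fingers move at their own pace and stop on an object; FORCE is the grip in N (left out, the last holds). Time passes only in rows, so rows that do not move let the fingers close. It gives the time, the measured TCP pose, the force and the opening at its end, in the units of the state.
- bot.state(): the state, without advancing time (a new reading comes with each control period).
- bot.capture(name): name is "scene" or "top"; returns a dict with "frame" (420x560x3 uint8, red, green, blue), "range_z" (420x560 float32, m along the optical axis (not along the pixel's ray), 0 where there is no reading), "vfov" (degrees; the focal length in pixels is half the picture's height over the tangent of half this angle, whatever the lens; pixels are square), "cx", "cy" (the principal point, pixels), "k1" (the pictures are not rectified: a ray, as slopes to the right and down, at radius r is drawn at 1 + k1 r^2 times it, then the intrinsics apply), "R" (3x3) and "t" (3): a world point X has camera coordinates R X + t. Camera axes: x right, y down, z forward; pixel columns grow to the right and rows downward; lengths in m; the calibration is good to about 2 mm. A picture is of the moment at which its call begins.
- bot.close_job(): hands the job in, once; it reports no verdict.
The state is a dict: "time_s": time; "qpos": joint angles; "qvel": joint speeds; "joint_efforts": joint torques, N m; "ee_pos": TCP position; "eef_rot": TCP orientation; "ft_force": force on the tool from outside, world axes, zero at the start; "ft_torque": the same for the moment, N m; "opening": finger opening in m.
Only numpy, scipy, OpenCV 4.12 (cv2) and the standard library are available. Lean on these libraries where they do the work, as an engineer would, in place of code of your own. Each camera call takes 0.05 s, during which the arm holds its last target.

## Working session

There is one attempt and no reset: what is moved stays moved. The work goes in short steps, Python scripts to look and compute and a shell command to move; the robot and the scene stay as the last step left them, time stands still between calls to the robot, and variables do not carry over. Pictures are saved under pics/ and viewed, and the job is handed in when it is done.

```bash
ls; mkdir -p pics; cat > h.py <<'E'
import numpy as np,cv2
from rig import bot
def cap(n,f=None):
    c=bot.capture(n)
    if f: cv2.imwrite('pics/'+f,cv2.cvtColor(c['frame'],cv2.COLOR_RGB2BGR))
    np.savez('last_'+n+'.npz',**c)
    return c
def load(n): 
    d=np.load('last_'+n+'.npz'); return {k:d[k] for k in d}
def ray(c,u,v):
    f=c['frame'].shape[0]/2/np.tan(np.radians(float(c['vfov']))/2)
    K=np.array([[f,0,c['cx']],[0,f,c['cy']],[0,0,1.]],float)
    p=cv2.undistortPoints(np.array([[[u,v]]],float),K,np.array([float(c['k1']),0,0,0,0]))[0,0]
    R=np.array(c['R']);t=np.array(c['t'])
    return -R.T@t, R.T@np.array([p[0],p[1],1.])
def onz(c,u,v,z):
    o,d=ray(c,u,v); return o+d*(z-o[2])/d[2]
def cloud(c):
    H,W=c['range_z'].shape
    f=H/2/np.tan(np.radians(float(c['vfov']))/2)
    K=np.array([[f,0,c['cx']],[0,f,c['cy']],[0,0,1.]],float)
    u,v=np.meshgrid(np.arange(W),np.arange(H))
    p=cv2.undistortPoints(np.stack([u,v],-1).reshape(-1,1,2).astype(float),K,np.array([float(c['k1']),0,0,0,0]))[:,0]
    z=c['range_z'].reshape(-1)
    P=np.c_[p*z[:,None],z]
    X=(P-np.array(c['t']))@np.array(c['R']); X[z==0]=np.nan
    return X.reshape(H,W,3)
E
python3 - <<'E'
from h import *
for n in('scene','top'):
    c=cap(n,n+'0.png'); print(n,c['vfov'],c['cx'],c['cy'],c['k1'],-np.array(c['R']).T@c['t'])
s=bot.state();print(s, bot.grasp_offset)
E
```

```text
pics
scene 54.34130757092738 276.96753814190237 209.03982181931644 -0.06840367139081469 [-0.24818617  0.50818475  0.74254386]
top 50.859965198063556 274.90734321342865 201.84378638811472 -0.0657371944430997 [ 0.21510681 -0.15211423  1.73711295]
{'time_s': 0.1, 'qpos': array([-1.41249881e+00,  4.94111448e-01,  1.34604494e+00, -1.76969680e-05,
        1.30249990e+00, -9.54921424e-02]), 'qvel': array([ 1.91164062e-03,  1.40612473e-03, -1.00400868e-03,  8.30185438e-04,
        8.78348796e-04, -2.62141416e-05]), 'joint_efforts': array([ 1.45328711e-03, -8.80241776e+01, -3.82542551e+01,  7.09882379e-02,
        4.82287270e-02, -9.76983119e-05]), 'ee_pos': array([ 0.15687106, -0.60465239,  0.21341207]), 'eef_rot': array([-0.26622434,  2.08738161, -2.08514682]), 'ft_force': array([-0.36191289, -0.88800525,  0.44148545]), 'ft_torque': array([ 0.03916196, -0.0418298 ,  0.01342091]), 'opening': 0.09140778626291146} 0.0188
```

View pics/scene0.png

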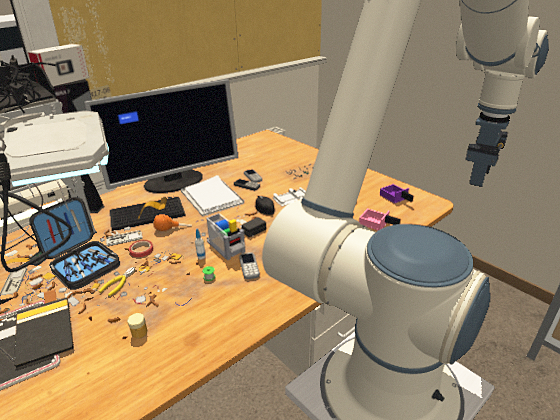

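View pics/top0.png

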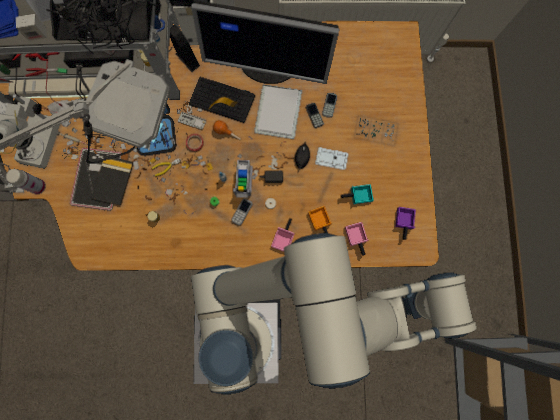

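```bash
python3 - <<'E'
from h import *
a=cv2.imread('pics/top0.png')[150:270,180:440]
cv2.imwrite('pics/top0c.png',cv2.resize(a,None,fx=3,fy=3,interpolation=cv2.INTER_CUBIC))
a=cv2.imread('pics/scene0.png')[170:300,150:350]
cv2.imwrite('pics/scene0c.png',cv2.resize(a,None,fx=4,fy=4,interpolation=cv2.INTER_CUBIC))
E
```

```text
(no output)
```

View pics/top0c.png

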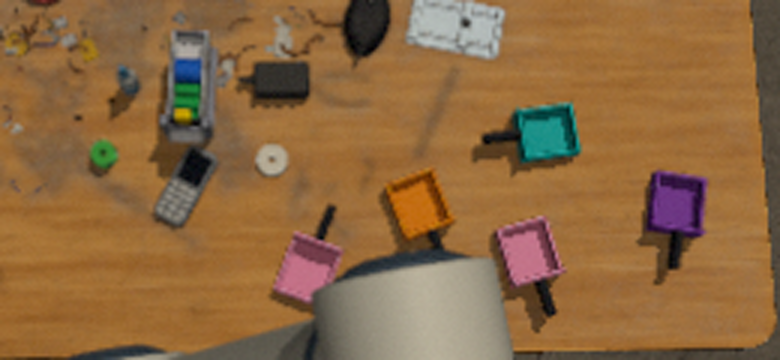

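View pics/scene0c.png

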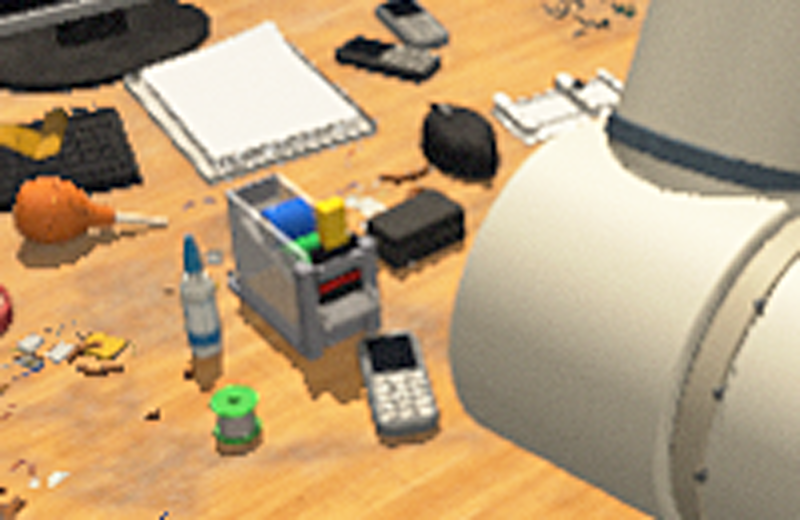

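```bash
python3 - <<'E'
from h import *
t=load('top');s=load('scene')
def onmask(c,mask,z,name):
    n,l,st,ce=cv2.connectedComponentsWithStats(mask.astype(np.uint8))
    for i in range(1,n):
        if st[i,4]>=6: print(name,st[i],ce[i].round(1),onz(c,*ce[i],z).round(4))
for nm,c in(('top',t),('scene',s)):
    h=cv2.cvtColor(c['frame'],cv2.COLOR_RGB2HSV).astype(int);H,S,V=h[...,0],h[...,1],h[...,2]
    X=cloud(c)
    roi=np.zeros(H.shape,bool)
    if nm=='top': roi[150:255,190:430]=1
    else: roi[175:290,180:310]=1
    onmask(c,roi&(H>22)&(H<35)&(S>180)&(V>120),.125,nm+' yellow@.125')
    onmask(c,roi&(H>10)&(H<19)&(S>215)&(V>140),.0,nm+' orange')
    onmask(c,roi&(H>48)&(H<72)&(S>120)&(V>70),.026,nm+' green@.026')
    onmask(c,roi&(H>100)&(H<130)&(S>150)&(V>60),.07,nm+' blue')
    r=roi&(X[...,2]>.06)&(X[...,2]<.15)&(X[...,0]>.3)&(X[...,0]<.75)&(abs(X[...,1]+.05)<.12)
    P=X[r]; print(nm,'hi pts',len(P),P.min(0),P.max(0))
    for lo,hi in((.06,.075),(.075,.09),(.1,.14)):
        q=P[(P[:,2]>lo)&(P[:,2]<hi)]
        if len(q)>3: print(lo,len(q),q.mean(0).round(3),cv2.minAreaRect((q[:,:2]*1000).astype(np.float32)))
E
```

```text
top yellow@.125 [238 186   6   4  20] [240.5 187.5] [ 0.5764 -0.0304  0.125 ]
top orange [312 208   7   3   7] [315.  209.3] [ 0.5113 -0.3184  0.    ]
top orange [309 210  22  19 218] [318.4 219.3] [ 0.4709 -0.3307  0.    ]
top green@.026 [238 178   9  12  72] [242.1 182.1] [ 0.6207 -0.0294  0.026 ]
top green@.026 [211 197   8   9  53] [214.1 201.1] [0.5451 0.0816 0.026 ]
top blue [238 170   9   8  64] [242.3 173.2] [ 0.6457 -0.033   0.07  ]
top hi pts 430 [ 0.56558398 -0.06033342  0.06019124] [0.6980876  0.06236695 0.13179459]
0.06 171 [ 0.64  -0.024  0.067] ((629.6311645507812, 2.5261383056640625), (131.01918029785156, 118.31948852539062), 2.284642457962036)
0.075 175 [ 0.631 -0.031  0.084] ((631.1788330078125, -4.690559387207031), (133.2209014892578, 107.08841705322266), 1.6870423555374146)
0.1 28 [ 0.58  -0.023  0.119] ((603.7810668945312, 10.522323608398438), (112.3807144165039, 18.541507720947266), 54.48350143432617)
scene yellow@.125 [229 220   8  12  53] [232.9 224.7] [ 0.5548 -0.016   0.125 ]
scene green@.026 [224 228   6   7  21] [226.9 230.4] [ 0.6695 -0.0665  0.026 ]
scene green@.026 [203 267  11   7  66] [208. 270.] [0.5443 0.085  0.026 ]
scene green@.026 [205 279   6   2   6] [207.5 279.8] [0.5105 0.1087 0.026 ]
scene blue [216 220  12  10  76] [222.7 224.1] [ 0.6498 -0.0417  0.07  ]
scene blue [197 253   8   3  13] [200.8 254.4] [0.5654 0.0892 0.07  ]
scene hi pts 699 [ 0.56042619 -0.0587312   0.0600298 ] [0.69411886 0.06225567 0.12548513]
0.06 257 [ 0.626 -0.014  0.067] ((626.9193725585938, 2.616222381591797), (133.62342834472656, 118.82965850830078), 1.32638680934906)
0.075 343 [ 0.624 -0.022  0.082] ((624.2037963867188, -26.396377563476562), (123.21620178222656, 123.7634506225586), 36.03718566894531)
0.1 65 [ 0.574 -0.02   0.114] ((600.4046020507812, 12.386955261230469), (114.83982849121094, 19.322877883911133), 52.63681411743164)
```

```bash
python3 - <<'E'
from h import *
t=load('top');s=load('scene')
Q=[]
for nm,c in(('top',t),('scene',s)):
    X=cloud(c)
    m=(X[...,2]>.077)&(X[...,2]<.092)&(X[...,0]>.5)&(X[...,0]<.75)&(X[...,1]>-.12)&(X[...,1]<.03)
    q=X[m]; print(nm,len(q),q.min(0).round(3),q.max(0).round(3),cv2.minAreaRect((q[:,:2]*1000).astype(np.float32)))
    Q.append(q)
    m=(X[...,2]>.098)&(X[...,0]>.5)&(X[...,0]<.65)&(X[...,1]>-.12)&(X[...,1]<.02)
    q=X[m]; print(' lug',len(q),q.min(0).round(3),q.max(0).round(3),np.median(q,0).round(4))
    # phone
    m=(X[...,2]>.010)&(X[...,2]<.020)&(X[...,0]>.4)&(X[...,0]<.56)&(X[...,1]>-.1)&(X[...,1]<.06)
    u=cv2.connectedComponentsWithStats(m.astype(np.uint8)); k=1+np.argmax(u[2][1:,4])
    q=X[u[1]==k]; print(' phone',len(q),np.median(q,0).round(4),cv2.minAreaRect((q[:,:2]*1000).astype(np.float32)))
# plot top-down
im=np.full((600,700,3),255,np.uint8)
for c,col in((t,(0,0,255)),(s,(255,0,0))):
    X=cloud(c).reshape(-1,3)
    X=X[(X[:,2]>.077)&(X[:,2]<.092)]
    for p in X:
        a=int((p[1]-.05)*-3000)+50;b=int((.72-p[0])*3000)
        if 0<=a<690 and 0<=b<590: cv2.circle(im,(a,b),2,col,-1)
cv2.imwrite('pics/bev.png',im)
E
```

```text
top 184 [ 0.567 -0.06   0.077] [0.698 0.001 0.092] ((631.6964721679688, -33.221431732177734), (61.43561935424805, 129.61871337890625), 85.83849334716797)
 lug 26 [ 0.57  -0.038  0.105] [ 0.584 -0.02   0.132] [ 0.5748 -0.0287  0.1214]
 phone 218 [ 0.5023 -0.0241  0.0156] ((505.6882019042969, -25.84838104248047), (46.875980377197266, 107.16851043701172), 61.08552932739258)
scene 289 [ 0.56  -0.059  0.077] [0.693 0.003 0.092] ((626.6417846679688, -29.65755844116211), (59.687625885009766, 132.20172119140625), 87.3635482788086)
 lug 64 [ 0.564 -0.034  0.098] [ 0.58  -0.017  0.125] [ 0.5683 -0.0239  0.1147]
 phone 367 [ 0.4959 -0.0197  0.0164] ((502.6714782714844, -23.683979034423828), (42.88624954223633, 108.76573944091797), 61.63120651245117)
```

View pics/bev.png

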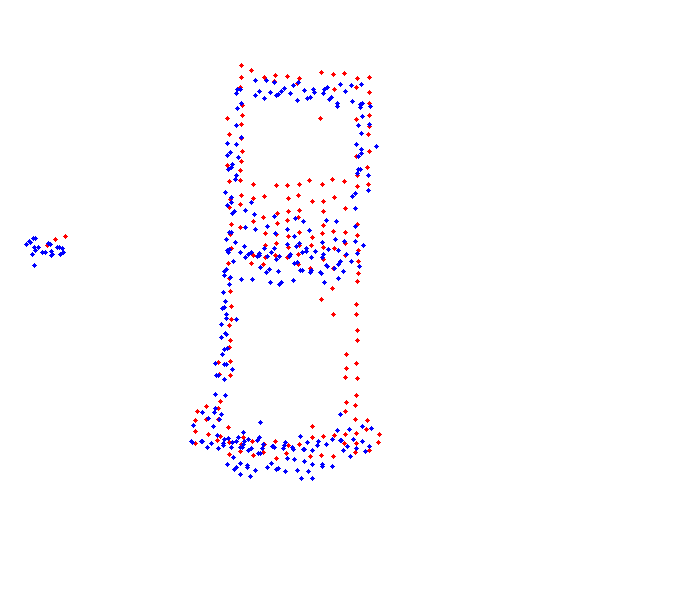

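```bash
cat >> h.py <<'E'
from scipy.spatial.transform import Rotation as Ro
def Rt(s=None):
    s=s or bot.state(); return Ro.from_rotvec(s['eef_rot']).as_matrix()
def jaw(s=None):
    R=Rt(s); return np.degrees(np.arctan2(R[1,2],R[0,2]))
def to(p,yaw=None):
    """cm in tool axes from the current pose to TCP p, at jaw dir yaw (deg, world) : prints yaw turn, then shift in turned axes"""
    s=bot.state();R=Rt(s);y=0
    if yaw is not None:
        d=(yaw-jaw(s)+90)%180-90   # world ccw turn
        y=-d if R[2,1]<0 else d
        R=R@Ro.from_rotvec([0,np.radians(y),0]).as_matrix()
    sh=R.T@(np.array(p)-s['ee_pos'])*100
    print('t',round(s['time_s'],2),'pos',s['ee_pos'].round(4),'jaw',round(jaw(s),1),'ydir',Rt(s)[:,1].round(3),'F',s['ft_force'].round(1),'op',round(s['opening'],4),'| yaw',round(y,2),'shift cm',sh.round(2))
E
python3 - <<'E'
from h import *
t=load('top')
for p in((245,268),(150,215),(270,203),(226,240)): print(onz(t,*p,0).round(3))
g=np.array([.504,-.0248])-.028*np.array([np.cos(np.radians(-28.6)),np.sin(np.radians(-28.6))])
print(g)
print(Rt().round(3))
to([*g,.12],61.4)
E
```

```text
[ 0.283 -0.039  0.   ]
[0.497 0.342 0.   ]
[ 0.539 -0.139  0.   ]
[0.393 0.036 0.   ]
[ 0.47941648 -0.01139663]
[[-0.968 -0.     0.251]
 [-0.251  0.001 -0.968]
 [-0.    -1.    -0.001]]
t 0.1 pos [ 0.1569 -0.6047  0.2134] jaw -75.5 ydir [-0.     0.001 -1.   ] F [-0.4 -0.9  0.4] op 0.0914 | yaw 43.14 shift cm [  0.07   9.4  -67.52]
```

```bash
python3 -m inch '[{"yaw":8.6},{"yaw":8.6},{"yaw":8.6},{"yaw":8.6},{"yaw":8.7}]' 1 30; python3 - <<'E'
from h import *
to([.4794,-.0114,.12],61.4)
E
```

```text
t 0.1 pos [ 0.1569 -0.6047  0.2134] jaw -75.5 ydir [-0.     0.001 -1.   ] F [-0.4 -0.9  0.4] op 0.0914 | yaw 43.14 shift cm [  0.07   9.4  -67.52]validation failed for argument at $[0]...
```

```bash
python3 -m inch '[{"tx":0,"ty":0,"tz":0,"yaw":8.6},{"tx":0,"ty":0,"tz":0,"yaw":8.6},{"tx":0,"ty":0,"tz":0,"yaw":8.6},{"tx":0,"ty":0,"tz":0,"yaw":8.6},{"tx":0,"ty":0,"tz":0,"yaw":8.7}]' 1 30; python3 - <<'E'
from h import *
to([.4794,-.0114,.12],61.4)
E
```

```text
time_s: 0.72
ee_pos: [0.1569, -0.6047, 0.2136]
eef_rot: [-0.498, -1.94, 1.939]
ft_force: [0.2, -0.1, 0.1]
opening: 0.0909
t 0.72 pos [ 0.1569 -0.6047  0.2136] jaw -118.8 ydir [-0.     0.001 -1.   ] F [ 0.2 -0.1  0.1] op 0.0909 | yaw -0.24 shift cm [  0.08   9.4  -67.53]
```

```bash
python3 -m inch '[{"tx":0,"ty":0,"tz":-6.2,"yaw":0},{"tx":0,"ty":0,"tz":-6.2,"yaw":0},{"tx":0,"ty":0,"tz":-6.2,"yaw":0},{"tx":0,"ty":0,"tz":-6.2,"yaw":0},{"tx":0,"ty":0,"tz":-6.2,"yaw":0},{"tx":0,"ty":0,"tz":-6.2,"yaw":0},{"tx":0,"ty":0,"tz":-6.2,"yaw":0},{"tx":0,"ty":0,"tz":-6.2,"yaw":0},{"tx":0,"ty":0,"tz":-6.2,"yaw":0},{"tx":0,"ty":0,"tz":-6.2,"yaw":0}]'; python3 - <<'E'
from h import *
cap('top','top1.png');cap('scene','scene1.png')
to([.4794,-.0114,.12],61.4)
E
```

```text
time_s: 1.98
ee_pos: [0.454, -0.0584, 0.2139]
eef_rot: [-0.495, -1.942, 1.942]
ft_force: [0.1, -1.5, 0.0]
opening: 0.0914
t 2.08 pos [ 0.4552 -0.0556  0.2139] jaw -118.2 ydir [ 0.001  0.001 -1.   ] F [-0.4 -0.4 -0.7] op 0.091 | yaw 0.37 shift cm [-0.01  9.39 -5.03]
```

View pics/top1.png

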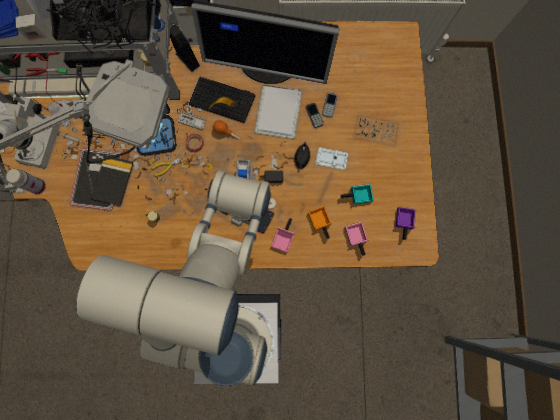

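View pics/scene1.png

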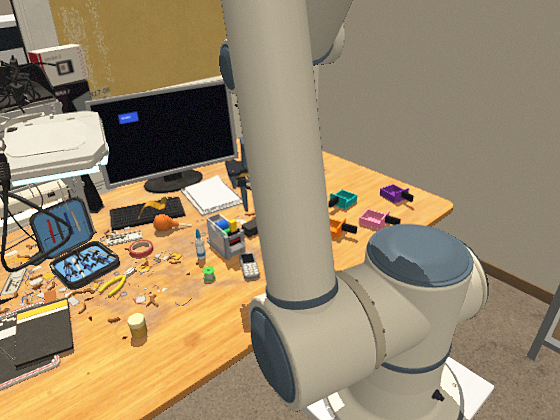

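The top view (pixel ≈ 319,220) now shows the orange tray with its fin pointing toward the robot; the arm covers the magazine. I'll measure the tray.

```bash
python3 - <<'E'
from h import *
a=cv2.imread('pics/top1.png')[185:260,270:370]
cv2.imwrite('pics/top1c.png',cv2.resize(a,None,fx=7,fy=7,interpolation=cv2.INTER_CUBIC))
t=load('top');X=cloud(t)
h=cv2.cvtColor(t['frame'],cv2.COLOR_RGB2HSV).astype(int);H,S,V=h[...,0],h[...,1],h[...,2]
roi=np.zeros(H.shape,bool);roi[200:248,305:335]=1
m=roi&(X[...,2]>.012)
q=X[m];print(len(q))
rim=roi&(X[...,2]>.02)
for p,v in zip(X[rim],t['frame'][rim]): print(p.round(3),v)
E
```

```text
199
[ 0.523 -0.348  0.029] [165 105  47]
[ 0.52  -0.34   0.027] [171 115  40]
[ 0.517 -0.343  0.039] [180 121  41]
[ 0.519 -0.347  0.031] [171 101  27]
[ 0.518 -0.351  0.034] [157  93  35]
[ 0.516 -0.328  0.026] [166 106  44]
[ 0.515 -0.331  0.031] [184 117  46]
[ 0.517 -0.336  0.021] [186 108  27]
[ 0.516 -0.34   0.026] [162  97  14]
[ 0.517 -0.344  0.02 ] [137  85  19]
[ 0.516 -0.348  0.025] [123  66   8]
[ 0.514 -0.351  0.033] [162  94  21]
[ 0.512 -0.316  0.028] [163 106  47]
[ 0.512 -0.32   0.029] [183 115  44]
[ 0.51  -0.323  0.035] [185 108  35]
[ 0.511 -0.327  0.03 ] [161  89  20]
[ 0.512 -0.332  0.027] [139  78  19]
[ 0.511 -0.351  0.03 ] [166  90  10]
[ 0.507 -0.308  0.032] [175 114  39]
[ 0.507 -0.312  0.03 ] [179 113  35]
[ 0.508 -0.316  0.027] [165  98  33]
[ 0.507 -0.319  0.031] [149  82  16]
[ 0.507 -0.351  0.028] [130  67  15]
[ 0.507 -0.355  0.031] [162  95  30]
[ 0.502 -0.295  0.041] [162 102  42]
[ 0.503 -0.3    0.032] [179 111  42]
[ 0.503 -0.304  0.031] [184 111  28]
[ 0.503 -0.308  0.031] [162  91   6]
[ 0.505 -0.352  0.02 ] [94 43  9]
[ 0.503 -0.355  0.031] [16
[... 4035 characters left out ...]
   0.042] [19 21 22]
[ 0.411 -0.354  0.044] [27 24 29]
[ 0.41  -0.357  0.046] [34 31 27]
[ 0.409 -0.348  0.025] [75 50 23]
[ 0.407 -0.35   0.043] [42 29 21]
[ 0.406 -0.353  0.049] [25 25 24]
[ 0.406 -0.357  0.048] [21 21 23]
[ 0.407 -0.361  0.044] [85 62 39]
[ 0.403 -0.35   0.04 ] [53 34 23]
[ 0.402 -0.353  0.049] [21 17 22]
[ 0.403 -0.357  0.045] [24 24 25]
[ 0.402 -0.36   0.051] [48 40 35]
[ 0.401 -0.352  0.027] [77 55 30]
[ 0.399 -0.354  0.041] [46 34 26]
[ 0.398 -0.357  0.048] [24 24 26]
[ 0.398 -0.361  0.047] [33 31 35]
[ 0.396 -0.354  0.04 ] [49 35 19]
[ 0.395 -0.357  0.046] [20 20 21]
[ 0.395 -0.361  0.044] [25 25 26]
[ 0.393 -0.355  0.026] [63 46 24]
[ 0.391 -0.357  0.041] [66 47 30]
```

View pics/top1c.png

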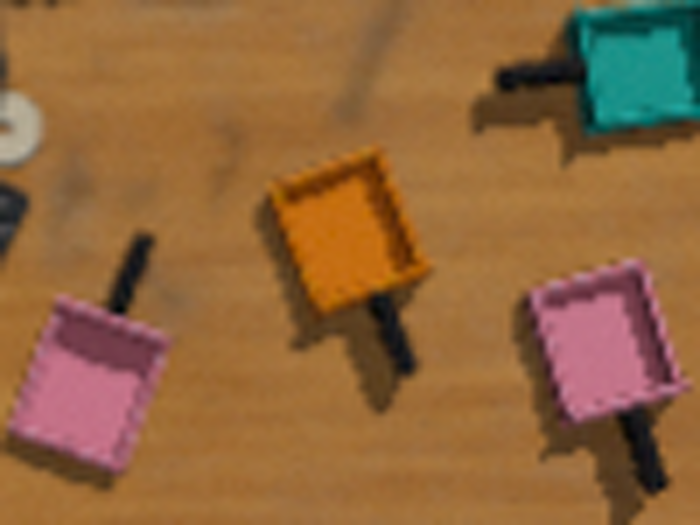

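```bash
python3 -m inch '[{"tx":0,"ty":2,"tz":-3,"yaw":0},{"tx":0,"ty":4.4,"tz":-2,"yaw":0},{"tx":0,"ty":3,"tz":0,"yaw":0},{"tx":0,"ty":0,"tz":0,"yaw":0}]'; python3 - <<'E'
from h import *
cap('scene','scene2.png');to([.4794,-.0114,.005],61.4)
a=cv2.imread('pics/scene2.png')[170:300,150:350]
cv2.imwrite('pics/scene2c.png',cv2.resize(a,None,fx=4,fy=4,interpolation=cv2.INTER_CUBIC))
E
```

```text
time_s: 2.58
ee_pos: [0.4757, -0.0165, 0.1184]
eef_rot: [-0.489, -1.94, 1.941]
ft_force: [0.5, -0.0, 0.3]
opening: 0.0912
t 2.62 pos [ 0.4766 -0.0168  0.1197] jaw -118.6 ydir [-0.002  0.    -1.   ] F [-0.3  0.1  0.1] op 0.0908 | yaw 0.02 shift cm [-1.000e-02  1.147e+01 -6.100e-01]
```

View pics/scene2c.png

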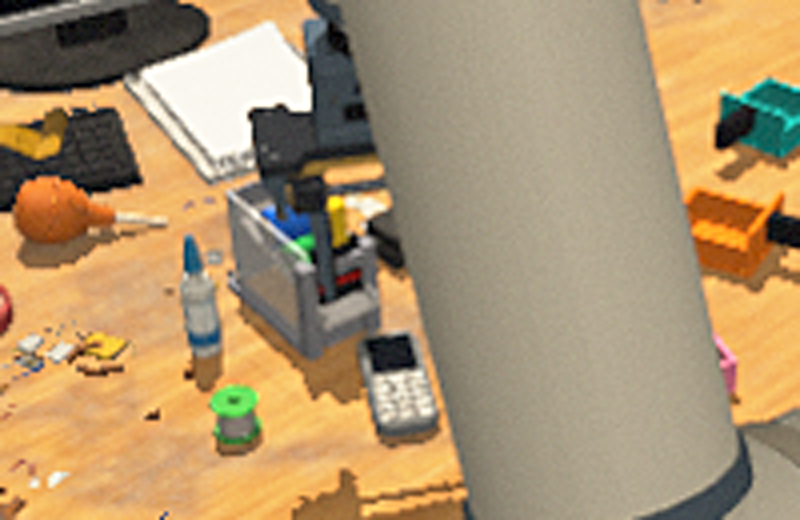

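The upper arm hides part of the hand, but the phone (crop ≈ 400,385) and the near finger above it are visible and consistent. Descending.

```bash
python3 -m inch '[{"tx":0,"ty":3,"tz":-0.3,"yaw":0},{"tx":0,"ty":3,"tz":0,"yaw":0},{"tx":0,"ty":3,"tz":0,"yaw":0},{"tx":0,"ty":1.7,"tz":0,"yaw":0},{"tx":0,"ty":0.7,"tz":0,"yaw":0},{"tx":0,"ty":0,"tz":0,"yaw":0}]'; python3 -m inch '[{"tx":0,"ty":0,"tz":0,"yaw":0},{"tx":0,"ty":0,"tz":0,"yaw":0},{"tx":0,"ty":0,"tz":0,"yaw":0},{"tx":0,"ty":0,"tz":0,"yaw":0},{"tx":0,"ty":0,"tz":0,"yaw":0}]' -1 25; python3 - <<'E'
from h import *
to([.43,.12,.02],61.4)
E
```

```text
time_s: 3.38
ee_pos: [0.4792, -0.0142, 0.0067]
eef_rot: [-0.496, -1.943, 1.942]
ft_force: [0.5, 0.4, -0.7]
opening: 0.0915
time_s: 4.0
ee_pos: [0.4787, -0.0138, 0.006]
eef_rot: [-0.494, -1.942, 1.942]
ft_force: [0.0, -0.6, 3.8]
opening: 0.045
t 4.0 pos [ 0.4787 -0.0138  0.006 ] jaw -118.6 ydir [ 0.  0. -1.] F [ 0.  -0.6  3.8] op 0.045 | yaw 0.04 shift cm [10.68 -1.4  -9.42]
```

```bash
python3 -m inch '[{"tx":0,"ty":-1,"tz":0,"yaw":0},{"tx":2,"ty":0,"tz":0,"yaw":0},{"tx":4,"ty":0,"tz":0,"yaw":0},{"tx":4,"ty":-2,"tz":0,"yaw":0},{"tx":2,"ty":-1,"tz":-3,"yaw":0},{"tx":0,"ty":0,"tz":-5,"yaw":0},{"tx":0,"ty":0,"tz":0,"yaw":0},{"tx":0,"ty":0,"tz":0,"yaw":0}]'; python3 - <<'E'
from h import *
cap('top','top3.png');cap('scene','scene3.png');to([.412,.114,.0065],61.4)
a=cv2.imread('pics/scene3.png')[170:330,100:350]
cv2.imwrite('pics/scene3c.png',cv2.resize(a,None,fx=3,fy=3,interpolation=cv2.INTER_CUBIC))
E
```

```text
time_s: 5.0
ee_pos: [0.4111, 0.1137, 0.0462]
eef_rot: [-0.493, -1.943, 1.943]
ft_force: [-0.7, -0.2, -1.5]
opening: 0.0453
t 5.1 pos [0.4109 0.1131 0.046 ] jaw -118.6 ydir [-0.001 -0.    -1.   ] F [-0.6 -0.3  0. ] op 0.045 | yaw 0.0 shift cm [-0.06  3.95 -0.13]
```

View pics/scene3c.png

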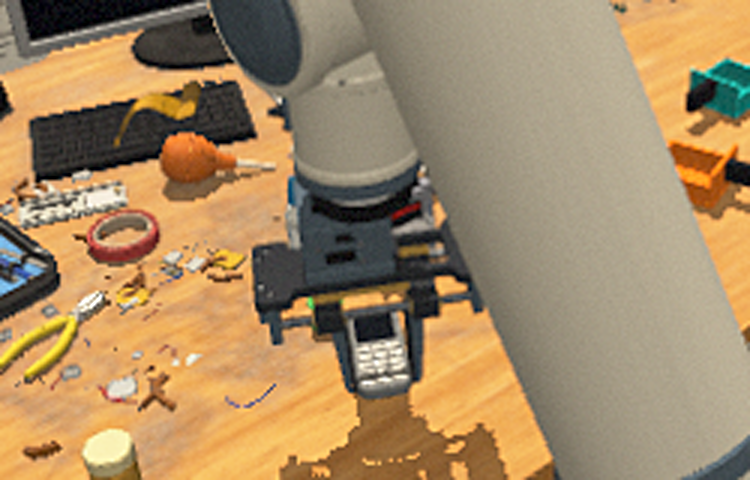

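Phone is held face-up and level between the fingers (crop ≈ 380,350). Lowering and releasing.

```bash
python3 -m inch '[{"tx":0,"ty":1.8,"tz":0,"yaw":0},{"tx":0,"ty":1.4,"tz":0,"yaw":0},{"tx":0,"ty":0.7,"tz":0,"yaw":0},{"tx":0,"ty":0,"tz":0,"yaw":0},{"tx":0,"ty":0,"tz":0,"yaw":0}]'; python3 -m inch '[{"tx":0,"ty":0,"tz":0,"yaw":0},{"tx":0,"ty":0,"tz":0,"yaw":0},{"tx":0,"ty":0,"tz":0,"yaw":0},{"tx":0,"ty":-2,"tz":0,"yaw":0},{"tx":0,"ty":-5,"tz":0,"yaw":0},{"tx":0,"ty":-5,"tz":0,"yaw":0},{"tx":0,"ty":0,"tz":0,"yaw":0}]' 1;  python3 - <<'E'
from h import *
a=np.radians(18)
g=np.array([.476,-.331])-.066*np.array([np.cos(a),np.sin(a)]);print(g)
to([*g,.012],108)
E
```

```text
time_s: 5.72
ee_pos: [0.4116, 0.1136, 0.0073]
eef_rot: [-0.495, -1.942, 1.942]
ft_force: [0.3, 0.7, -1.6]
opening: 0.0452
time_s: 6.6
ee_pos: [0.4133, 0.1141, 0.1299]
eef_rot: [-0.5, -1.947, 1.942]
ft_force: [-0.7, 0.0, -0.9]
opening: 0.0912
[ 0.41323027 -0.35139512]
t 6.6 pos [0.4133 0.1141 0.1299] jaw -118.5 ydir [ 0.006  0.001 -1.   ] F [-0.7  0.  -0.9] op 0.0912 | yaw -46.55 shift cm [14.46 11.75 44.25]
```

```bash
python3 -m inch '[{"tx":0,"ty":0,"tz":0,"yaw":-9.3},{"tx":0,"ty":0,"tz":0,"yaw":-9.3},{"tx":0,"ty":0,"tz":0,"yaw":-9.3},{"tx":0,"ty":0,"tz":0,"yaw":-9.3},{"tx":0,"ty":0,"tz":0,"yaw":-9.3}]'; python3 -m inch '[{"tx":1.8,"ty":0,"tz":5.5,"yaw":0},{"tx":1.8,"ty":0,"tz":5.5,"yaw":0},{"tx":1.8,"ty":0,"tz":5.5,"yaw":0},{"tx":1.8,"ty":0,"tz":5.5,"yaw":0},{"tx":1.8,"ty":0,"tz":5.5,"yaw":0},{"tx":1.8,"ty":0,"tz":5.5,"yaw":0},{"tx":1.8,"ty":0,"tz":5.5,"yaw":0},{"tx":1.8,"ty":0,"tz":5.7,"yaw":0},{"tx":0,"ty":0,"tz":0,"yaw":0},{"tx":0,"ty":0,"tz":0,"yaw":0}]';  python3 - <<'E'
from h import *
cap('top','top4.png');cap('scene','scene4.png')
to([.4132,-.3514,.012],108);print(bot.state()['qpos'].round(2))
E
```

```text
time_s: 7.22
ee_pos: [0.411, 0.1137, 0.1262]
eef_rot: [-0.33, 2.05, -2.05]
ft_force: [-0.2, 0.4, -0.7]
opening: 0.0912
time_s: 8.48
ee_pos: [0.41, -0.3505, 0.126]
eef_rot: [-0.324, 2.055, -2.051]
ft_force: [0.4, 0.1, -0.8]
opening: 0.091
t 8.57 pos [ 0.4104 -0.3498  0.1265] jaw -72.0 ydir [-0.001  0.001 -1.   ] F [ 0.4 -0.5  0.4] op 0.0912 | yaw -0.01 shift cm [-0.22 11.45  0.25]
[-0.82  0.48  1.66  0.    1.    0.44]
```

View pics/scene4.png

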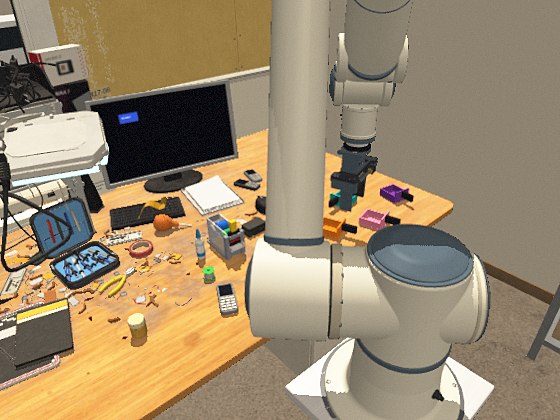

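View pics/top4.png

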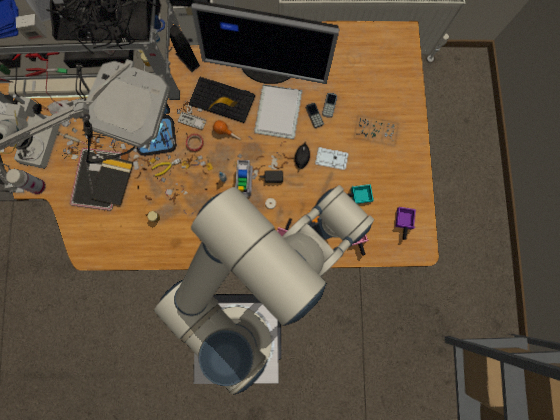

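Phone lies free at scene (228,298). I'll narrow the fingers to keep clear of the pink trays while descending on the fin.

```bash
python3 -m inch '[{"tx":-0.2,"ty":2,"tz":0.2,"yaw":0},{"tx":0,"ty":2,"tz":0,"yaw":0},{"tx":0,"ty":2,"tz":0,"yaw":0},{"tx":0,"ty":0,"tz":0,"yaw":0}]' -0.1;  python3 - <<'E'
from h import *
cap('scene','scene5.png')
t=load('top');
d=np.load('last_top.npz')
for p in((345.7,227),(294,234),(291,219)): print(onz(t,*p,.03).round(3))
to([.4132,-.3514,.012],108)
a=cv2.imread('pics/scene5.png')[170:270,300:430]
cv2.imwrite('pics/scene5c.png',cv2.resize(a,None,fx=6,fy=6,interpolation=cv2.INTER_CUBIC))
E
```

```text
time_s: 9.07
ee_pos: [0.4127, -0.3507, 0.066]
eef_rot: [-0.327, 2.055, -2.05]
ft_force: [-0.3, 0.2, -0.0]
opening: 0.0539
[ 0.435 -0.433  0.03 ]
[ 0.41  -0.231  0.03 ]
[ 0.469 -0.221  0.03 ]
t 9.12 pos [ 0.4131 -0.3513  0.0669] jaw -72.0 ydir [-0.001  0.001 -1.   ] F [-0.1 -0.5 -0.5] op 0.0496 | yaw 0.0 shift cm [-0.01  5.49  0.02]
```

View pics/scene5c.png

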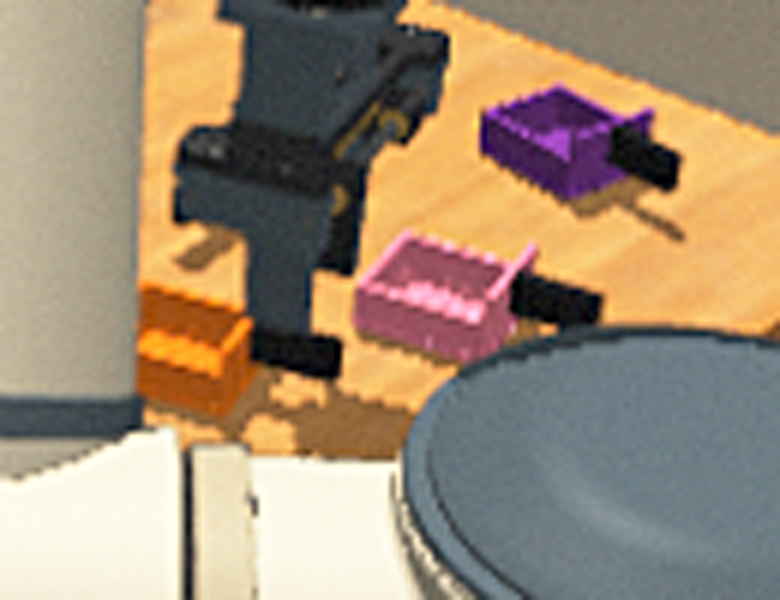

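```bash
python3 -m inch '[{"tx":0,"ty":2,"tz":0,"yaw":0},{"tx":0,"ty":2,"tz":0,"yaw":0},{"tx":0,"ty":1,"tz":0,"yaw":0},{"tx":0,"ty":0.4,"tz":0,"yaw":0},{"tx":0,"ty":0,"tz":0,"yaw":0}]' -0.1;  python3 -m inch '[{"tx":0,"ty":0,"tz":0,"yaw":0},{"tx":0,"ty":0,"tz":0,"yaw":0},{"tx":0,"ty":0,"tz":0,"yaw":0},{"tx":0,"ty":0,"tz":0,"yaw":0}]' -1 25; python3 - <<'E'
from h import *
to([.4132,-.3514,.012],108)
E
```

```text
time_s: 9.75
ee_pos: [0.4134, -0.3525, 0.0133]
eef_rot: [-0.324, 2.052, -2.053]
ft_force: [-0.4, 0.2, -0.9]
opening: 0.0412
time_s: 10.25
ee_pos: [0.4133, -0.3525, 0.0131]
eef_rot: [-0.324, 2.052, -2.053]
ft_force: [-1.4, -0.2, 2.8]
opening: 0.0119
t 10.25 pos [ 0.4133 -0.3525  0.0131] jaw -72.1 ydir [ 0. -0. -1.] F [-1.4 -0.2  2.8] op 0.0119 | yaw -0.06 shift cm [-0.03  0.11 -0.1 ]
```

```bash
python3 -m inch '[{"tx":0,"ty":-1,"tz":0,"yaw":0},{"tx":0,"ty":-3,"tz":0,"yaw":0},{"tx":0,"ty":-3.7,"tz":0,"yaw":0},{"tx":0,"ty":0,"tz":0,"yaw":7.3},{"tx":0,"ty":0,"tz":0,"yaw":7.3},{"tx":0,"ty":0,"tz":0,"yaw":7.3},{"tx":0,"ty":0,"tz":0,"yaw":0}]'; python3 - <<'E'
from h import *
to([.4214,-.018,.09],86.3)
E
```

```text
time_s: 11.12
ee_pos: [0.4132, -0.3524, 0.0904]
eef_rot: [-0.075, -2.186, 2.187]
ft_force: [-0.4, 0.5, -1.9]
opening: 0.0118
t 11.12 pos [ 0.4132 -0.3524  0.0904] jaw -93.9 ydir [ 0. -0. -1.] F [-0.4  0.5 -1.9] op 0.0118 | yaw -0.22 shift cm [ 1.330e+00  3.000e-02 -3.342e+01]
```

```bash
python3 -m inch '[{"tx":0,"ty":0,"tz":-3,"yaw":0},{"tx":0,"ty":0,"tz":-5,"yaw":0},{"tx":0,"ty":0,"tz":-5.5,"yaw":0},{"tx":0,"ty":0,"tz":-5.5,"yaw":0},{"tx":0,"ty":0,"tz":-5.5,"yaw":0},{"tx":0.6,"ty":0,"tz":-5,"yaw":0},{"tx":0.7,"ty":0,"tz":-3.9,"yaw":0},{"tx":0,"ty":0,"tz":0,"yaw":0},{"tx":0,"ty":0,"tz":0,"yaw":0}]'; python3 - <<'E'
from h import *
cap('scene','scene6.png');cap('top','top6.png')
to([.4214,-.018,.09],86.3)
a=cv2.imread('pics/scene6.png')[170:330,150:350]
cv2.imwrite('pics/scene6c.png',cv2.resize(a,None,fx=4,fy=4,interpolation=cv2.INTER_CUBIC)[:600])
a=cv2.imread('pics/top6.png')[150:270,180:440]
cv2.imwrite('pics/top6c.png',cv2.resize(a,None,fx=3,fy=3,interpolation=cv2.INTER_CUBIC))
E
```

```text
time_s: 12.25
ee_pos: [0.4236, -0.0186, 0.0901]
eef_rot: [-0.073, -2.188, 2.188]
ft_force: [0.8, -0.4, -2.1]
opening: 0.0119
t 12.35 pos [ 0.4236 -0.0191  0.09  ] jaw -93.9 ydir [ 0. -0. -1.] F [ 0.2  0.7 -1. ] op 0.012 | yaw -0.25 shift cm [ 0.23  0.   -0.1 ]
```

View pics/scene6c.png

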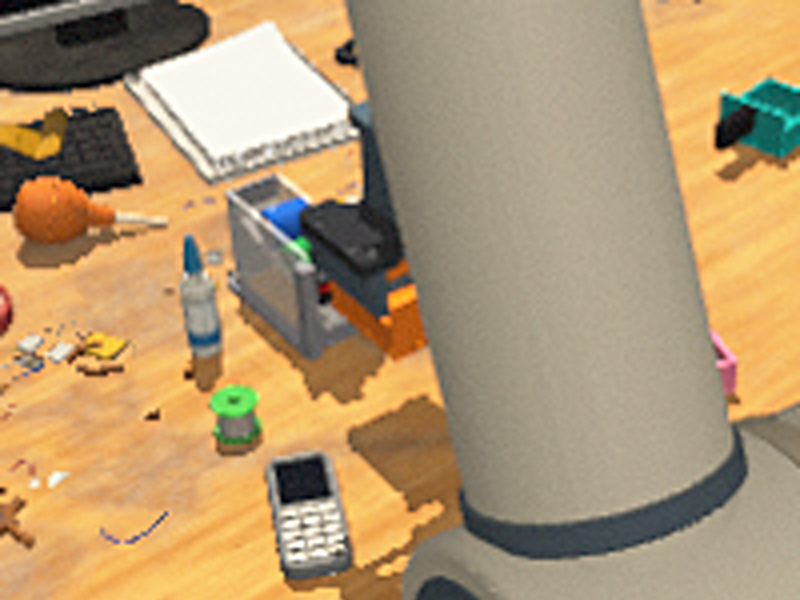

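View pics/top6c.png

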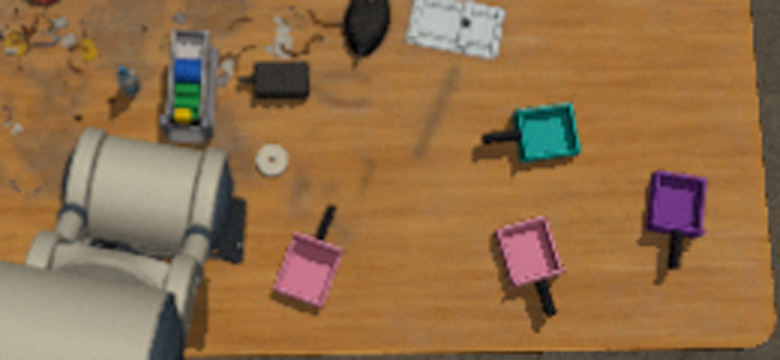

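```bash
python3 -m inch '[{"tx":-0.6,"ty":2,"tz":0,"yaw":0},{"tx":0,"ty":3,"tz":0,"yaw":0},{"tx":0,"ty":1.5,"tz":0,"yaw":0},{"tx":0,"ty":0.9,"tz":0,"yaw":0},{"tx":0,"ty":0.2,"tz":0,"yaw":0},{"tx":0,"ty":0,"tz":0,"yaw":0}]'; python3 - <<'E'
from h import *
cap('scene','scene7.png');cap('top','top7.png')
to([.4214,-.018,.013],86.3)
a=cv2.imread('pics/scene7.png')[200:290,190:310]
cv2.imwrite('pics/scene7c.png',cv2.resize(a,None,fx=6,fy=6,interpolation=cv2.INTER_CUBIC)[:600])
E
```

```text
time_s: 13.1
ee_pos: [0.4295, -0.0189, 0.0142]
eef_rot: [-0.076, -2.186, 2.186]
ft_force: [-0.6, 1.0, -1.5]
opening: 0.0117
t 13.2 pos [ 0.4296 -0.0188  0.0144] jaw -94.0 ydir [ 0.001 -0.    -1.   ] F [-0.6  0.2 -0.6] op 0.0116 | yaw -0.26 shift cm [ 0.82  0.14 -0.03]
```

View pics/scene7c.png

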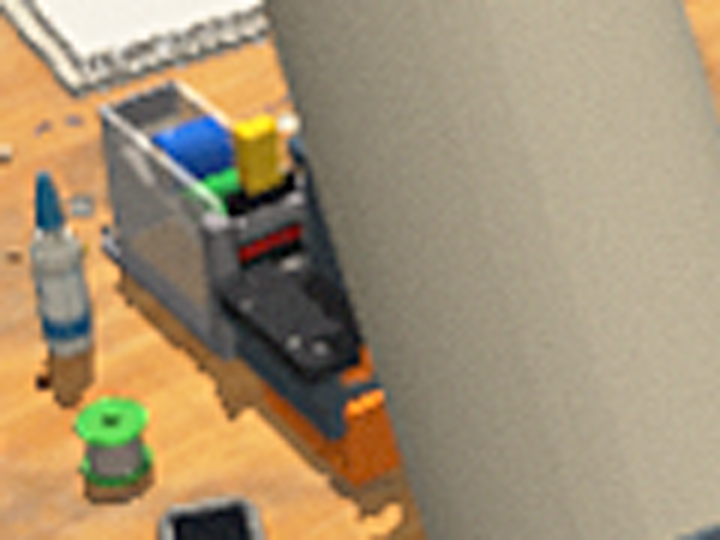

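```bash
python3 - <<'E'
from h import *
c=load('scene');X=cloud(c)
h=cv2.cvtColor(c['frame'],cv2.COLOR_RGB2HSV).astype(int);H,S,V=h[...,0],h[...,1],h[...,2]
roi=np.zeros(H.shape,bool);roi[250:290,228:262]=1
m=roi&(H>5)&(H<16)&(S>200)&(X[...,2]>.004)
P=X[m];F=c['frame'][m]
print(len(P))
# left wall pts: regress y on x for outer wall below z .026
w=P[(P[:,2]<.024)]
k=np.polyfit(w[:,0],w[:,1],1);r=w[:,1]-np.polyval(k,w[:,0]);w=w[abs(r)<.004]
k=np.polyfit(w[:,0],w[:,1],1);print('wall',len(w),np.degrees(np.arctan(k[0])),'y at .48',np.polyval(k,.48),'x range',w[:,0].min(),w[:,0].max())
# magazine post left: cloud pts region
q=X[(X[...,0]>.53)&(X[...,0]<.72)&(X[...,1]>-.045)&(X[...,1]<.03)&(X[...,2]>.01)&(X[...,2]<.08)]
# outer panel/ post
for zlo,zhi in((.01,.03),(.03,.05),(.05,.075)):
    s=q[(q[:,2]>zlo)&(q[:,2]<zhi)]
    for xl in np.arange(.54,.7,.01):
        b=s[(s[:,0]>xl)&(s[:,0]<xl+.01)]
        if len(b)>3: print(zlo,round(xl,3),len(b),np.percentile(b[:,1],[10,50,90]).round(4))
E
```

```text
128
wall 10 7.209723465602908 y at .48 0.007429574959725495 x range 0.4532958823799332 0.45676946164621085
0.01 0.56 4 [-0.0009  0.0016  0.0033]
0.01 0.57 12 [-0.0002  0.0021  0.0031]
0.01 0.6 10 [-0.0091 -0.0084 -0.0073]
0.01 0.61 8 [-0.0094 -0.0087 -0.0072]
0.01 0.62 9 [-0.01   -0.0097 -0.0078]
0.01 0.63 9 [-0.01   -0.0093 -0.0069]
0.01 0.64 8 [-0.0118 -0.0104 -0.0091]
0.01 0.65 9 [-0.012  -0.011  -0.0032]
0.01 0.66 10 [-0.0128 -0.0117 -0.0112]
0.01 0.67 9 [-0.0124 -0.0117 -0.0107]
0.01 0.68 7 [-0.0135 -0.0129 -0.0095]
0.01 0.69 4 [-0.015  -0.0144 -0.0122]
0.03 0.57 19 [-0.0417  0.0014  0.003 ]
0.03 0.6 9 [-0.0091 -0.0084 -0.0074]
0.03 0.61 11 [-0.0096 -0.0084 -0.0075]
0.03 0.62 7 [-0.0101 -0.0097 -0.009 ]
0.03 0.63 11 [-0.0106 -0.0102 -0.008 ]
0.03 0.64 9 [-0.0109 -0.0103 -0.0088]
0.03 0.65 8 [-0.0121 -0.0111 -0.0096]
0.03 0.66 8 [-0.012  -0.0116 -0.0106]
0.03 0.67 7 [-0.0143 -0.0136 -0.0122]
0.03 0.68 10 [-0.0134 -0.0129 -0.012 ]
0.03 0.69 4 [-0.0144 -0.0138 -0.0131]
0.05 0.56 27 [-0.0399 -0.0213 -0.0014]
0.05 0.57 56 [-0.0355 -0.0128  0.0026]
0.05 0.58 5 [0.0011 0.0012 0.0024]
0.05 0.6 11 [-0.0223 -0.0078 -0.0067]
0.05 0.61 27 [-0.0374 -0.0257 -0.0072]
0.05 0.62 32 [-0.0386 -0.0281 -0.0088]
0.05 0.63 13 [-0.0259 -0.0096 -0.0083]
0.05 0.64 9 [-0.0108 -0.0102 -0.0088]
0.05 0.65 13 [-0.0111 -0.0102 -0.0089]
0.05 0.66 7 [-0.0117 -0.0103 -0.0094]
0.05 0.67 8 [-0.0196 -0.0121 -0.0098]
0.05 0.68 28 [-0.0415 -0.0291 -0.0115]
0.05 0.69 7 [-0.0409 -0.0373 -0.0128]
```

```bash
python3 - <<'E'
from h import *
c=load('scene');X=cloud(c)
h=cv2.cvtColor(c['frame'],cv2.COLOR_RGB2HSV).astype(int);H,S,V=h[...,0],h[...,1],h[...,2]
for v in range(262,284):
    print(v,[ (u,*(X[v,u]*1000).round().astype(int)) for u in range(232,262,2) if H[v,u]<16 and S[v,u]>190 and np.isfinite(X[v,u,0]) and X[v,u,2]>.003])
t=load('top')
o1,d1=ray(t,240.5,187.5);o0,d0=ray(load('scene'),232.9,224.7)
A=np.stack([d1,-d0],1);k=np.linalg.lstsq(A,o0-o1,rcond=None)[0];print(o1+d1*k[0],o0+d0*k[1])
E
```

```text
262 [(248, np.int64(516), np.int64(-31), np.int64(8)), (250, np.int64(516), np.int64(-38), np.int64(5))]
263 []
264 []
265 [(234, np.int64(534), np.int64(6), np.int64(7)), (252, np.int64(501), np.int64(-33), np.int64(6))]
266 [(234, np.int64(533), np.int64(7), np.int64(5)), (250, np.int64(501), np.int64(-26), np.int64(6))]
267 [(236, np.int64(522), np.int64(8), np.int64(8)), (248, np.int64(462), np.int64(8), np.int64(44)), (252, np.int64(457), np.int64(-1), np.int64(42))]
268 [(236, np.int64(521), np.int64(9), np.int64(5)), (238, np.int64(514), np.int64(6), np.int64(8)), (248, np.int64(458), np.int64(11), np.int64(44)), (250, np.int64(457), np.int64(5), np.int64(42)), (252, np.int64(454), np.int64(1), np.int64(41))]
269 [(238, np.int64(516), np.int64(6), np.int64(3)), (248, np.int64(458), np.int64(12), np.int64(42)), (250, np.int64(458), np.int64(5), np.int64(37)), (252, np.int64(457), np.int64(-1), np.int64(35))]
270 [(238, np.int64(511), np.int64(9), np.int64(4)), (240, np.int64(499), np.int64(10), np.int64(12)), (248, np.int64(456), np.int64(13), np.int64(40)), (250, np.int64(457)
[... 1601 characters left out ...]
p.int64(457), np.int64(1), np.int64(12)), (254, np.int64(455), np.int64(-5), np.int64(9))]
277 [(246, np.int64(471), np.int64(11), np.int64(5)), (248, np.int64(460), np.int64(12), np.int64(13)), (250, np.int64(454), np.int64(10), np.int64(15)), (252, np.int64(454), np.int64(3), np.int64(11)), (254, np.int64(453), np.int64(-3), np.int64(8))]
278 [(248, np.int64(463), np.int64(10), np.int64(6)), (250, np.int64(454), np.int64(10), np.int64(11)), (252, np.int64(454), np.int64(3), np.int64(7))]
279 [(248, np.int64(459), np.int64(14), np.int64(7)), (250, np.int64(458), np.int64(7), np.int64(4))]
280 []
281 []
282 []
283 []
[ 0.580346   -0.02905467  0.10745589] [ 0.57832199 -0.03141084  0.10682435]
```

Scene crop shows the tray on the bench 30 mm short and aligned: its left wall line meets the post's left face within about 1 mm. Sliding in.

```bash
python3 -m inch '[{"tx":-0.5,"ty":0.1,"tz":0,"yaw":0},{"tx":-1,"ty":0,"tz":0,"yaw":0},{"tx":-0.8,"ty":0,"tz":0,"yaw":0},{"tx":-0.4,"ty":0,"tz":0,"yaw":0},{"tx":0,"ty":0,"tz":0,"yaw":0},{"tx":0,"ty":0,"tz":0,"yaw":0}]'; python3 - <<'E'
from h import *
to([.4655,-.0214,.013],86)
E
```

```text
time_s: 13.95
ee_pos: [0.4561, -0.0205, 0.0131]
eef_rot: [-0.075, -2.186, 2.186]
ft_force: [-2.6, 0.4, 6.7]
opening: 0.012
t 13.95 pos [ 0.4561 -0.0205  0.0131] jaw -94.0 ydir [-0.  0. -1.] F [-2.6  0.4  6.7] op 0.012 | yaw 0.04 shift cm [-0.94  0.01  0.02]
```

```bash
for i in 1; do python3 -m inch '[{"tx":-0.2,"ty":0,"tz":0,"yaw":0},{"tx":0,"ty":0,"tz":0,"yaw":0}]'; done; python3 -m inch '[{"tx":-0.2,"ty":0,"tz":0,"yaw":0},{"tx":0,"ty":0,"tz":0,"yaw":0}]'
```

```text
time_s: 14.2
ee_pos: [0.4576, -0.0206, 0.013]
eef_rot: [-0.074, -2.186, 2.186]
ft_force: [-6.0, 0.8, 9.3]
opening: 0.0119
time_s: 14.45
ee_pos: [0.4598, -0.0207, 0.0131]
eef_rot: [-0.074, -2.186, 2.186]
ft_force: [-5.0, 0.7, 9.1]
opening: 0.0121
```

```bash
python3 -m inch '[{"tx":-0.15,"ty":0,"tz":0,"yaw":0},{"tx":0,"ty":0,"tz":0,"yaw":0}]'
```

```text
time_s: 14.7
ee_pos: [0.4611, -0.0208, 0.0131]
eef_rot: [-0.074, -2.186, 2.185]
ft_force: [-5.9, 0.5, 11.1]
opening: 0.0119
```

```bash
python3 -m inch '[{"tx":-0.2,"ty":-0.05,"tz":0,"yaw":0},{"tx":0,"ty":0,"tz":0,"yaw":0}]'
```

```text
time_s: 14.95
ee_pos: [0.4643, -0.0211, 0.0134]
eef_rot: [-0.076, -2.187, 2.187]
ft_force: [0.0, 0.2, -2.5]
opening: 0.0115
```

```bash
python3 -m inch '[{"tx":-0.2,"ty":-0.0,"tz":0,"yaw":0},{"tx":0,"ty":0,"tz":0,"yaw":0}]'; python3 - <<'E'
from h import *
cap('scene','scene8.png');cap('top','top8.png')
a=cv2.imread('pics/scene8.png')[200:290,190:310]
cv2.imwrite('pics/scene8c.png',cv2.resize(a,None,fx=6,fy=6,interpolation=cv2.INTER_CUBIC)[:600])
E
```

```text
time_s: 15.2
ee_pos: [0.4658, -0.0212, 0.0134]
eef_rot: [-0.076, -2.186, 2.186]
ft_force: [0.1, -0.1, -1.7]
opening: 0.0116
```

View pics/scene8c.png

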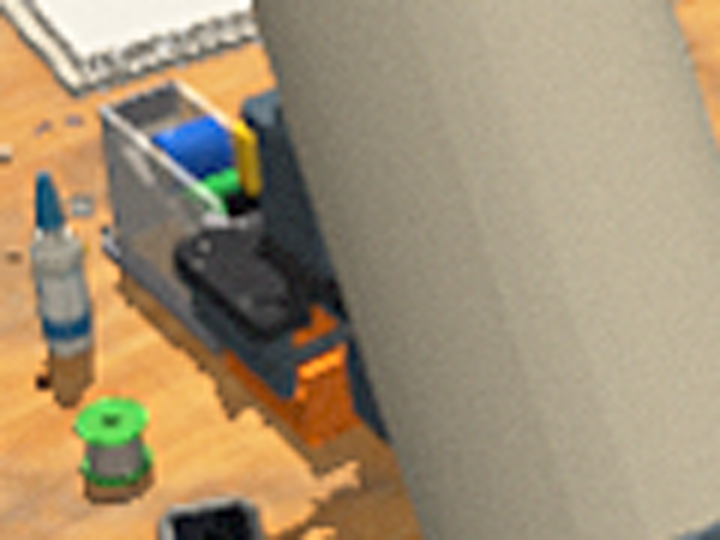

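```bash
python3 -m inch '[{"tx":-0.2,"ty":0,"tz":0,"yaw":0},{"tx":0,"ty":0,"tz":0,"yaw":0}]'
```

```text
time_s: 15.55
ee_pos: [0.4659, -0.0212, 0.0132]
eef_rot: [-0.072, -2.185, 2.185]
ft_force: [-8.4, -2.2, 2.7]
opening: 0.0116
```

```bash
python3 -m inch '[{"tx":-0.2,"ty":0,"tz":0,"yaw":0},{"tx":0,"ty":0,"tz":0,"yaw":0}]'
```

```text
time_s: 15.8
ee_pos: [0.466, -0.0211, 0.0131]
eef_rot: [-0.068, -2.184, 2.183]
ft_force: [-15.6, -1.9, 8.1]
opening: 0.0118
```

Contact with the posts (stops at x = 0.466, force rises). Unloading and releasing.

```bash
python3 -m inch '[{"tx":0.3,"ty":0,"tz":0,"yaw":0},{"tx":0,"ty":0,"tz":0,"yaw":0}]'; python3 -m inch '[{"tx":0,"ty":0,"tz":0,"yaw":0},{"tx":0,"ty":0,"tz":0,"yaw":0},{"tx":0,"ty":0,"tz":0,"yaw":0},{"tx":0,"ty":-2,"tz":0,"yaw":0},{"tx":0,"ty":-5,"tz":0,"yaw":0},{"tx":2,"ty":-6,"tz":0,"yaw":0},{"tx":6,"ty":-6,"tz":0,"yaw":0},{"tx":0,"ty":0,"tz":-6,"yaw":0},{"tx":0,"ty":0,"tz":-6,"yaw":0},{"tx":0,"ty":0,"tz":0,"yaw":0}]' -0.2; python3 - <<'E'
from h import *
cap('scene','scene9.png');cap('top','top9.png')
a=cv2.imread('pics/scene9.png')[200:290,190:310]
cv2.imwrite('pics/scene9c.png',cv2.resize(a,None,fx=6,fy=6,interpolation=cv2.INTER_CUBIC)[:600])
a=cv2.imread('pics/top9.png')[150:270,180:440]
cv2.imwrite('pics/top9c.png',cv2.resize(a,None,fx=3,fy=3,interpolation=cv2.INTER_CUBIC))
to([.57,-.029,.2],86)
E
```

```text
time_s: 16.05
ee_pos: [0.466, -0.0212, 0.0133]
eef_rot: [-0.074, -2.186, 2.186]
ft_force: [-5.4, -1.2, -0.0]
opening: 0.0121
time_s: 17.3
ee_pos: [0.4111, 0.1062, 0.1872]
eef_rot: [-0.071, -2.19, 2.189]
ft_force: [0.2, -0.3, -0.2]
opening: 0.0368
t 17.4 pos [0.411  0.1032 0.1869] jaw -93.8 ydir [-0. -0. -1.] F [-0.7 -0.3  0.5] op 0.0367 | yaw 0.16 shift cm [-16.79  -1.31  12.08]
```

View pics/scene9c.png

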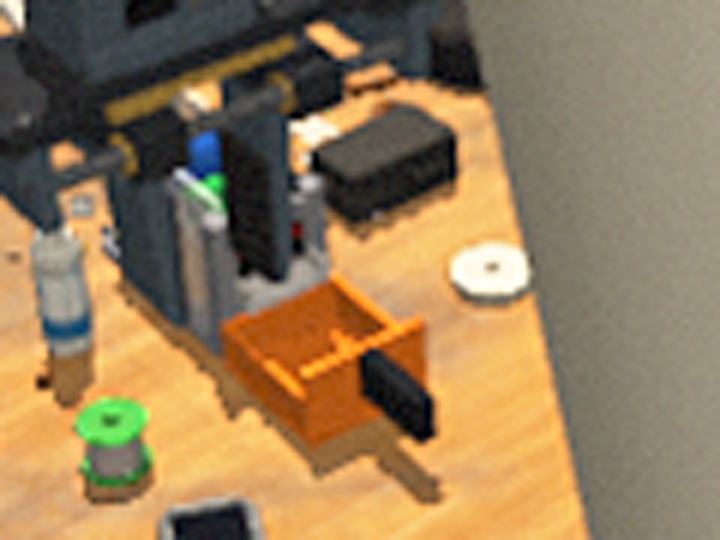

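View pics/top9c.png

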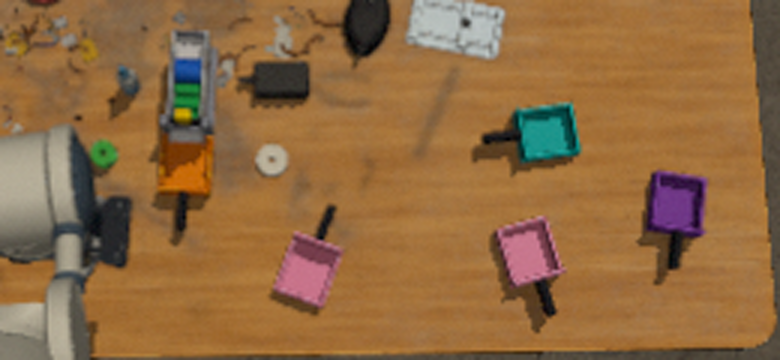

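Tray is square against the posts (top crop ≈ 185,165), front under the lip, and everything else is undisturbed. Now measuring offsets and the lug.

```bash
python3 - <<'E'
from h import *
t=load('top');X=cloud(t)
h=cv2.cvtColor(t['frame'],cv2.COLOR_RGB2HSV).astype(int);H,S,V=h[...,0],h[...,1],h[...,2]
u,v=np.meshgrid(np.arange(560),np.arange(420))
m=(abs(u-242)<14)&(v>190)&(v<218)&(H>5)&(H<19)&(S>200)&(X[...,2]>.004)
q=X[m];print('tray',len(q),cv2.minAreaRect((q[:,:2]*1000).astype(np.float32)))
r=q[(q[:,2]>.02)]
for x0 in np.arange(.49,.56,.01):
    b=r[(r[:,0]>x0)&(r[:,0]<x0+.01)]
    if len(b): print(round(x0,3),b[:,1].min().round(4),b[:,1].max().round(4),'mid',((b[:,1].min()+b[:,1].max())/2).round(4))
p=X[(X[...,2]>.06)&(X[...,2]<.09)&(X[...,0]>.56)&(X[...,0]<.585)&(abs(X[...,1]+.03)<.05)]
print('posts y',p[:,1].min(),p[:,1].max(),'x',p[:,0].min())
l=X[(X[...,2]>.1)&(X[...,0]>.55)&(X[...,0]<.6)&(abs(X[...,1]+.03)<.03)]
print('lug',len(l),l.min(0),l.max(0),l.mean(0))
f=X[(V<70)&(v>212)&(v<230)&(abs(u-240)<8)&(X[...,2]>.03)]
print('fin',len(f),f.mean(0),f.min(0),f.max(0), np.polyfit(f[:,0],f[:,1],1))
E
```

```text
tray 233 ((527.4573974609375, -25.514575958251953), (67.81105041503906, 78.60330963134766), 85.6112060546875)
0.49 -0.0569 0.0081 mid -0.0244
0.5 -0.0566 0.0066 mid -0.025
0.51 -0.0568 0.0066 mid -0.0251
0.52 -0.0569 0.0066 mid -0.0252
0.53 -0.0604 0.0067 mid -0.0269
0.54 -0.0602 0.0068 mid -0.0267
0.55 -0.0609 0.0061 mid -0.0274
0.56 -0.061 0.0026 mid -0.0292
posts y -0.05979514171741509 0.001963230018251359 x 0.5643601068589108
lug 27 [ 0.56940253 -0.0381625   0.10085127] [ 0.58225041 -0.01148182  0.12876227] [ 0.5755556  -0.02796214  0.11968277]
fin 39 [ 0.46534711 -0.02165235  0.04431694] [ 0.44308221 -0.02675749  0.032568  ] [ 0.48875101 -0.01415312  0.05459719] [-0.10005981  0.02491019]
```

```bash
python3 -m inch '[{"tx":-4,"ty":0,"tz":3,"yaw":0},{"tx":-5,"ty":0,"tz":4,"yaw":0},{"tx":-5,"ty":0,"tz":4,"yaw":0},{"tx":-3.2,"ty":0,"tz":1.1,"yaw":0},{"tx":0,"ty":0,"tz":0,"yaw":0},{"tx":0,"ty":0,"tz":0,"yaw":0},{"tx":0,"ty":0,"tz":0,"yaw":0}]' 0.1 40; python3 - <<'E'
from h import *
cap('scene','scene10.png')
a=cv2.imread('pics/scene10.png')[170:290,180:320]
cv2.imwrite('pics/scene10c.png',cv2.resize(a,None,fx=5,fy=5,interpolation=cv2.INTER_CUBIC)[:600])
to([.5745,-.029,.093],86)
E
```

```text
time_s: 18.27
ee_pos: [0.5711, -0.0276, 0.187]
eef_rot: [-0.075, -2.186, 2.186]
ft_force: [-0.7, 0.3, -0.5]
opening: 0.0505
t 18.32 pos [ 0.5713 -0.0274  0.1871] jaw -93.9 ydir [-0.  0. -1.] F [ 0.7  0.1 -0.2] op 0.0499 | yaw 0.06 shift cm [-0.34  9.41  0.14]
```

View pics/scene10c.png

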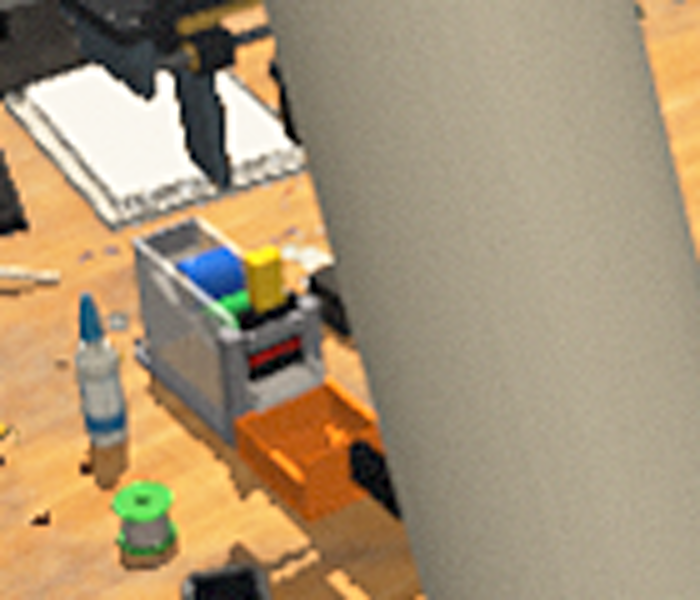

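The lug (crop ≈ 263,275) sits between and below the fingers; the stripe is still below the cross-bar. Descending.

```bash
python3 -m inch '[{"tx":-0.3,"ty":2,"tz":0.1,"yaw":0},{"tx":0,"ty":2,"tz":0,"yaw":0},{"tx":0,"ty":2,"tz":0,"yaw":0},{"tx":0,"ty":0,"tz":0,"yaw":0}]'; python3 - <<'E'
from h import *
cap('scene','scene11.png')
a=cv2.imread('pics/scene11.png')[170:290,180:320]
cv2.imwrite('pics/scene11c.png',cv2.resize(a,None,fx=5,fy=5,interpolation=cv2.INTER_CUBIC)[:600])
to([.5745,-.029,.094],86)
E
```

```text
time_s: 18.82
ee_pos: [0.5738, -0.0284, 0.1261]
eef_rot: [-0.072, -2.186, 2.185]
ft_force: [0.4, 0.6, 0.1]
opening: 0.0501
t 18.88 pos [ 0.5745 -0.0285  0.127 ] jaw -93.9 ydir [-0.001  0.    -1.   ] F [-0.3  0.2  0.1] op 0.0501 | yaw 0.07 shift cm [-0.    3.3   0.05]
```

View pics/scene11c.png

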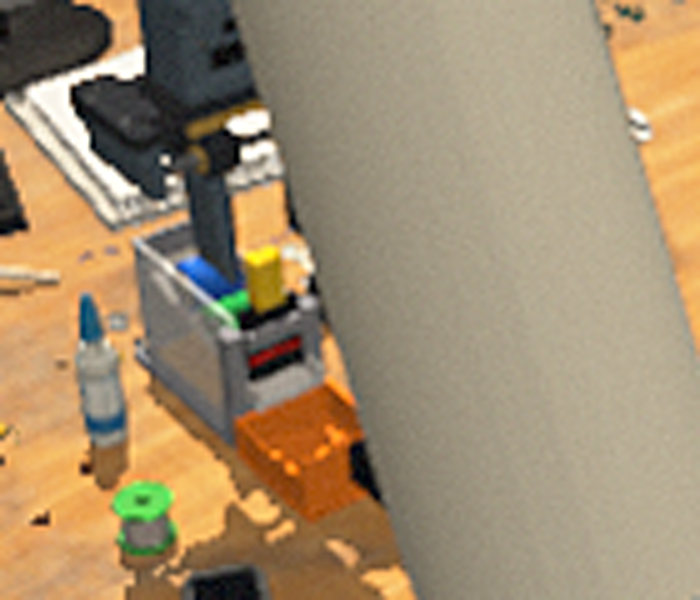

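```bash
python3 -m inch '[{"tx":0,"ty":1.6,"tz":0,"yaw":0},{"tx":0,"ty":1.2,"tz":0,"yaw":0},{"tx":0,"ty":0.4,"tz":0,"yaw":0},{"tx":0,"ty":0,"tz":0,"yaw":0}]'; python3 -m inch '[{"tx":0,"ty":0,"tz":0,"yaw":0},{"tx":0,"ty":0,"tz":0,"yaw":0},{"tx":0,"ty":0,"tz":0,"yaw":0},{"tx":0,"ty":0,"tz":0,"yaw":0},{"tx":0,"ty":0,"tz":0,"yaw":0}]' -1 45
```

```text
time_s: 19.38
ee_pos: [0.5749, -0.0289, 0.0946]
eef_rot: [-0.075, -2.186, 2.186]
ft_force: [-0.2, -0.2, 0.4]
opening: 0.0498
time_s: 20.0
ee_pos: [0.5752, -0.0285, 0.0951]
eef_rot: [-0.076, -2.187, 2.186]
ft_force: [-0.7, 5.8, 3.5]
opening: 0.0199
```

```bash
python3 -m inch '[{"tx":0,"ty":-0.4,"tz":0,"yaw":0},{"tx":0,"ty":-0.4,"tz":0,"yaw":0},{"tx":0,"ty":-0.4,"tz":0,"yaw":0},{"tx":0,"ty":-0.4,"tz":0,"yaw":0},{"tx":0,"ty":-0.4,"tz":0,"yaw":0},{"tx":0,"ty":-0.4,"tz":0,"yaw":0},{"tx":0,"ty":0,"tz":0,"yaw":0},{"tx":0,"ty":0,"tz":0,"yaw":0}]'; python3 - <<'E'
from h import *
cap('scene','scene12.png')
a=cv2.imread('pics/scene12.png')[170:290,180:320]
cv2.imwrite('pics/scene12c.png',cv2.resize(a,None,fx=5,fy=5,interpolation=cv2.INTER_CUBIC)[:600])
to([.5745,-.029,.1201],86)
E
```

```text
time_s: 21.0
ee_pos: [0.5752, -0.0285, 0.1189]
eef_rot: [-0.076, -2.187, 2.186]
ft_force: [0.4, 5.7, 0.0]
opening: 0.0196
t 21.05 pos [ 0.5752 -0.0285  0.119 ] jaw -94.0 ydir [ 0.     0.001 -1.   ] F [1.9 6.1 1.6] op 0.0196 | yaw 0.04 shift cm [ 0.06 -0.11  0.05]
```

View pics/scene12c.png

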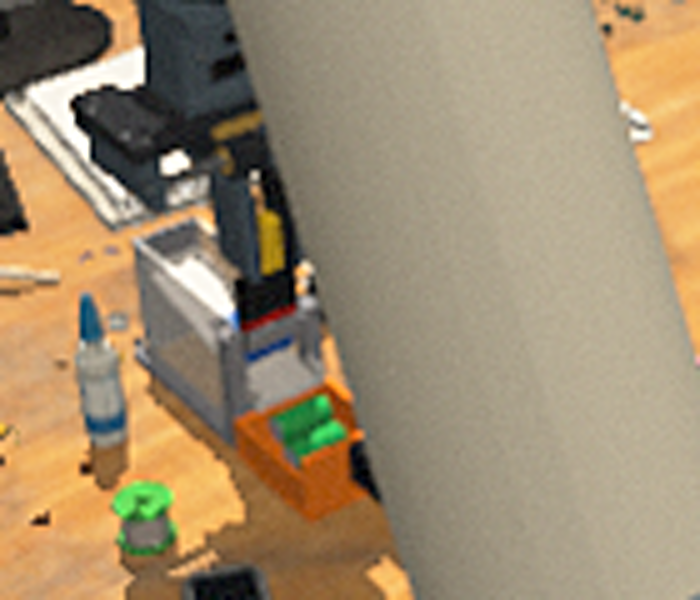

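The green cells are in the tray, the blue one stops at the gate, and the stripe is about at the cross-bar's top edge (crop ≈ 270,318). One more millimetre completes 25 mm.

```bash
python3 -m inch '[{"tx":0,"ty":-0.1,"tz":0,"yaw":0},{"tx":0,"ty":0,"tz":0,"yaw":0},{"tx":0,"ty":0,"tz":0,"yaw":0}]'; python3 -m inch '[{"tx":0,"ty":0,"tz":0,"yaw":0},{"tx":0,"ty":0,"tz":0,"yaw":0},{"tx":0,"ty":0,"tz":0,"yaw":0},{"tx":0,"ty":0,"tz":0,"yaw":0}]' 0.1
```

```text
time_s: 21.42
ee_pos: [0.5751, -0.0285, 0.1196]
eef_rot: [-0.075, -2.187, 2.186]
ft_force: [3.3, 4.4, -4.9]
opening: 0.0199
time_s: 21.92
ee_pos: [0.575, -0.029, 0.1199]
eef_rot: [-0.076, -2.186, 2.186]
ft_force: [0.3, -0.6, 1.2]
opening: 0.0501
```

```bash
python3 -m inch '[{"tx":0,"ty":-2,"tz":0,"yaw":0},{"tx":0,"ty":-4,"tz":0,"yaw":0},{"tx":0,"ty":-5,"tz":0,"yaw":0},{"tx":4,"ty":0,"tz":-3,"yaw":0},{"tx":5,"ty":0,"tz":-4,"yaw":0},{"tx":5,"ty":0,"tz":-4,"yaw":0},{"tx":3,"ty":0,"tz":-5,"yaw":0},{"tx":0,"ty":0,"tz":-5,"yaw":0},{"tx":0,"ty":0,"tz":0,"yaw":0},{"tx":0,"ty":0,"tz":0,"yaw":0}]'; python3 - <<'E'
from h import *
cap('scene','scene13.png');cap('top','top13.png')
a=cv2.imread('pics/scene13.png')[200:320,180:320]
cv2.imwrite('pics/scene13c.png',cv2.resize(a,None,fx=5,fy=5,interpolation=cv2.INTER_CUBIC)[:600])
a=cv2.imread('pics/top13.png')[150:270,180:320]
cv2.imwrite('pics/top13c.png',cv2.resize(a,None,fx=5,fy=5,interpolation=cv2.INTER_CUBIC))
to([.5745,-.029,.1201],86)
c=load('scene')
for u,v in((234,0),):pass
X=cloud(c);h=cv2.cvtColor(c['frame'],cv2.COLOR_RGB2HSV).astype(int)
roi=np.zeros(X.shape[:2],bool);roi[205:260,215:260]=1
for n,m in(('red',((h[...,0]<6)|(h[...,0]>174))&(h[...,1]>150)),('yellow',(h[...,0]>22)&(h[...,0]<35)&(h[...,1]>170))):
    q=X[roi&m]; print(n,len(q),np.median(q,0).round(4),q.min(0).round(3),q.max(0).round(3))
E
```

```text
time_s: 23.18
ee_pos: [0.4221, 0.19, 0.2298]
eef_rot: [-0.075, -2.186, 2.187]
ft_force: [-0.3, -0.7, -0.6]
opening: 0.0504
t 23.27 pos [0.4223 0.1894 0.2298] jaw -94.0 ydir [-0. -0. -1.] F [-0.7 -0.1 -0.9] op 0.0501 | yaw -0.02 shift cm [-16.71  10.98  20.72]
red 22 [ 0.5718 -0.0255  0.0844] [ 0.566 -0.045  0.082] [ 0.575 -0.009  0.091]
yellow 64 [nan nan nan] [nan nan nan] [nan nan nan]
```

View pics/scene13c.png

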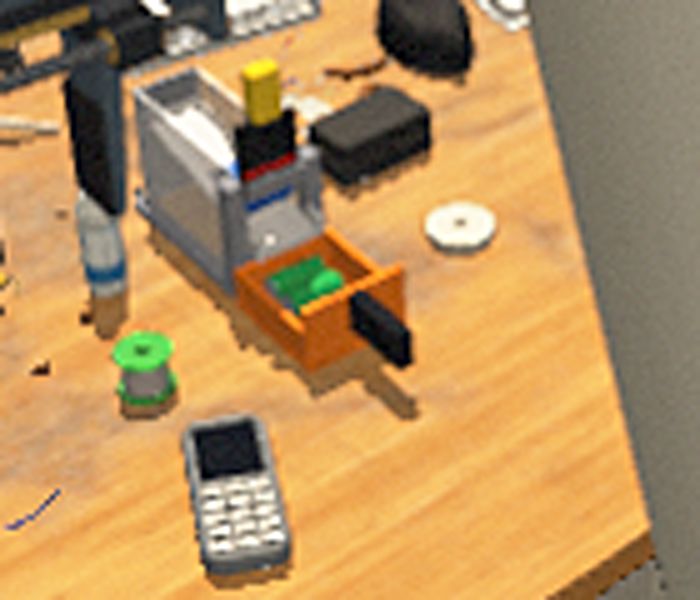

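View pics/top13c.png

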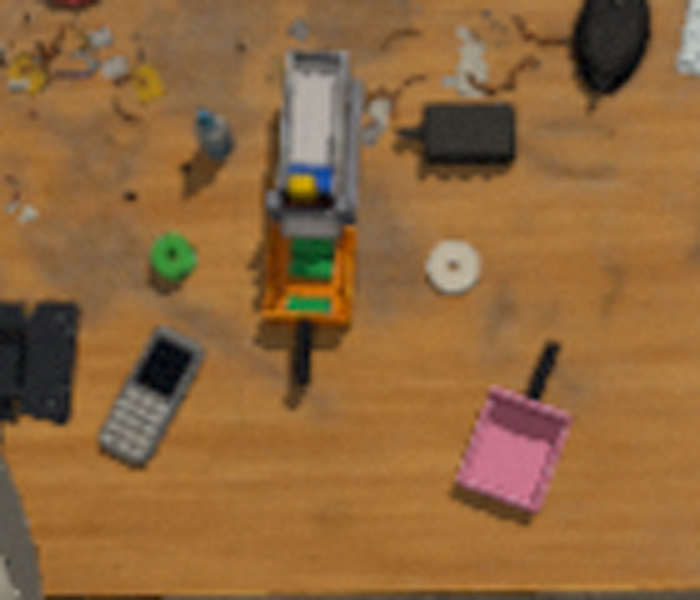

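```bash
python3 - <<'E'
from h import *
for n in('top','scene'):
    c=load(n);X=cloud(c)
    h=cv2.cvtColor(c['frame'],cv2.COLOR_RGB2HSV).astype(int)
    l=X[(X[...,2]>.09)&(X[...,0]>.55)&(X[...,0]<.6)&(abs(X[...,1]+.03)<.03)&(h[...,0]>20)&(h[...,0]<36)&(h[...,1]>150)]
    print(n,'lug top z',np.percentile(l[:,2],[2,50,95]).round(4))
t=load('top');X=cloud(t);h=cv2.cvtColor(t['frame'],cv2.COLOR_RGB2HSV).astype(int);H,S=h[...,0],h[...,1]
u,v=np.meshgrid(np.arange(560),np.arange(420))
m=(abs(u-242)<14)&(v>190)&(v<218)&(H>5)&(H<19)&(S>200)&(X[...,2]>.004)
print('tray',cv2.minAreaRect((X[m][:,:2]*1000).astype(np.float32)))
g=(abs(u-242)<14)&(v>185)&(v<218)&(H>48)&(H<72)&(S>120)
q=X[g];print('green',len(q),q.min(0).round(3),q.max(0).round(3))
b=(abs(u-242)<14)&(v>160)&(v<195)&(H>100)&(H<130)&(S>150);print('blue',np.median(X[b],0).round(3))
E
```

```text
top lug top z [0.1099 0.144  0.1521]
scene lug top z [0.1174 0.1355 0.1484]
tray ((525.34521484375, -24.945552825927734), (68.73411560058594, 82.01146697998047), 86.70939636230469)
green 70 [nan nan nan] [nan nan nan]
blue [ 0.595 -0.041  0.078]
```

```bash
python3 - <<'E'
from h import *
print(bot.close_job())
E
```

```text
the job is handed in; nothing more can be done
None
```

The job is done and handed in at about 23 s of the 70 s allowed.

- **Phone:** it lies flat and face up on open bench to the left, at about x = 0.44, y = 0.10.
- **Tray:** the orange tray was slid in until it stopped against the posts. Before the gate was raised, the top camera put its centre line within about 1 mm of the magazine's and its angle within about 1°.
- **Gate:** the tool measured a lift of 24.5 mm. The lug's top now reads about 148–152 mm (expected 150), and the red stripe shows just above the cross-bar.
- **Cells:** the last pictures show green cells in the tray. I read them as three, though two touch and look like one patch. The blue cell is held behind the gate.
- **Other things:** the spools, bottle, adapter and look-alike trays look unmoved in the last pictures. I did not re-measure them.

**Checks that were off or failed:**
- My final tray outline read 82 mm long instead of 78. I put that down to noise at the edges, as the tray's centre had shifted only about 2 mm from the earlier reading.
- The depth readings for the green cells came back empty, so the cell count rests on the pictures alone.
- Sliding the tray in, the fingers pressed down with up to 11 N for a moment. The final push against the posts reached 16 N.

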